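# Hold the letter clip open over the class card

### The arm

A 6-joint arm with a two-finger parallel gripper is mounted at the origin on the work surface. World frame = base frame: x ahead of the robot, y to its left, z up, the work surface at z = 0. Lengths are in m, angles in rad, forces in N, time in s.
With the tool pointing down it reaches from about 0.2 to 0.875 m from the base axis. Payload 3.4 kg.
Tool frame: the origin (TCP) lies on the mounting face of the last link; the fingertips stand 199 mm ahead of it and the grasp point (between the pads) lies 180 mm ahead of it; z points along the fingers, x is the direction in which the jaws open and shut, and the axes are right-handed (so a half turn about z gives the same grasp; the last joint's range is limited). The gripper opens to 94 mm and grips with 3 to 60 N. Pads are 16 mm wide; open, the fingers measure 119 mm over their backs; the gripper's body (75 mm by 177 mm) begins 78 mm behind the grasp point.
Start: joints at [1.069, 0.276, 1.505, -0, 1.361, -0.121], TCP at [0.214, 0.534, 0.405] pointing down, gripper open.
Joint ranges: [-2.89, 2.89], [-0.75, 2.08], [0.22, 2.7], [-1.18, 4.32], [0.11, 2.71], [-2.7, 2.7]. Speed limits (rad/s): [2.57, 2.57, 3.14, 3.14, 3.14, 3.14].

### API

Orientations are given as a unit quaternion [w, x, y, z].
In Python, from rig import status, cams, r gives the robot as it stands. The module is installed in compiled form; this text tells all that it offers.
- The arm moves only by the tool apply_moves, never from a script. Its argument "targets" is a list that holds one entry, the list of rows, each a list of 5 numbers: the opening, from -1 (shut) to 1 (fully open), so that 0 is half open, then the shift along the world's x, y, z in cm, then the turn about the world's z in rad. In form: [[[hand, x, y, z, roll], ...]]. A call has 1 to 5 rows; each row shifts and turns the commanded pose from where the row before left it; what a row does not reach is not made up. A row lasts 1/12 s, in which the tool goes at most 41.7 mm and 7.16 degrees, less where a joint would pass 70% of its speed; a pose out of reach is approached as far as the arm can. A call with a gripper value outside its range is refused whole. The fingers move at their own pace and stop on an object; "force" is the grip in N (left out, the last holds). Time passes only in rows, so rows that do not move let the fingers close. It gives the time, the measured TCP pose, the force and the opening at its end, in the units of the state.
- status.get_obs(): the state, without advancing time (a new reading comes with each control period).
- cams.camera(name): name is "scene" or "top"; returns the picture (480x640x3 uint8, red, green, blue); there is no depth.
- cams.get_calibration(name): a dict with "fov_y" (degrees; the focal length in pixels is half the picture's height over the tangent of half this angle, whatever the lens; pixels are square), "cx", "cy" (the principal point, pixels), "eye" and "orientation" of the camera in the world. Camera axes: x right, y up, looking along -z (the intrinsics and any distortion apply to the point x, -y, -z); pixel columns grow to the right and rows downward; lengths in m; the calibration is good to about 2 mm. A picture is of the moment at which its call begins. get_calibration takes no time and is no camera call.
- r.close_job(): hands the job in, once; it reports no verdict.
Trained networks look in the newest picture that a camera, given by its name, has taken for a name from the list of things; names that differ only in an ending like _2 or _b are one class to them, and where a whole thing is asked for, a point or a joint stands for the part that bears it (a point fixed in the world has none). Each returns a list of dicts, best first, with "score" (0 to 1); they miss things now and then, are a little off and sometimes report something else, mostly with a low value. They report only what shows in the picture. A call takes as long as a camera call. They do not tell look-alikes from the thing itself.
- cams.look_for(camera, thing): "xy" ([column, row] in pixels, amid what is visible of it).
- cams.outline_of(camera, thing): "pixels" (480x640 bool, what is visible of it) and "xy" ([column, row] in pixels, amid what is visible of it).
- cams.tip_of(camera, thing): "xy" ([column, row] in pixels: a listed point, or the origin of a listed thing).
The state is a dict: "time_s": time; "joints": joint angles; "qvel": joint speeds; "tau": joint torques, N m; "eef_pos": TCP position; "orientation": TCP orientation; "contact_force": force on the tool from outside, world axes, zero at the start; "ft_torque": the same for the moment, N m; "finger_gap": finger opening in m.
Only numpy, scipy, OpenCV 4.12 (cv2) and the standard library are available. Lean on these libraries where they do the work, as an engineer would, in place of code of your own. Each camera call takes 0.05 s, during which the arm holds its last target.

### The job

Lift the steel letter clip out of its pocket in the moulded tray by its two handles, squeeze it wide open against its spring, and bring its gaping mouth over the upright edge of the class card that faces the robot, squarely and about half-way up, with the card's edge well inside the jaws but the clip and the gripper touching neither the card nor its block. Finish while still holding it open there, so that a new sheet can be slipped in beside the card. Do not shift the card block, and leave the carabiner, the mouthguard case, the jar and the tiffin tiers where they are.

Things in the scene. Friction and masses are not known exactly. Their poses are not given: they have to be found in the camera images.
- clip_grip (a point): Where to grip the steel letter clip (bulldog clip): midway between its two flared handles, 35 mm behind its hinge pin. The clip lies on its side, 50 mm high: 25 mm above and below this point. x runs from handles to mouth, y from right to left handle, z up. Handles 48 mm wide over their rolled ends, which lie 40 mm behind the pin; 24 mm wide at the pin.
- clip_mouth (a point): Another point of the clip: midway between the two jaw lips (front end of the jaws), 67 mm ahead of clip_grip, 32 mm ahead of the pin; same height and axes. The clear depth from the lips back to the pin's spring is 26 mm.
- clip_left (a joint): Angle of the left jaw and handle about the pin, rad: 0 shut, 0.28 fully open (stop). Both at 0.28 give a mouth 20 mm wide, at 0.20 15 mm; at 0 the lips are 2 mm apart. Squeezing the handles together along y opens the jaws: 5 N at the handle ends to start, 9 N to open fully, the handles then 23 mm wide and nearly parallel. Let go, it snaps shut.
- clip_right (a joint): The same for the right jaw and handle.
- clip: The same clip, 75 mm long, 75 g; origin at the lower end of its upright hinge pin, axes as clip_grip. From above it is a V of two steel handles, and two jaws that meet in front of the pin.
- tray: Dark moulded plastic tray, 195 x 150 x 14 mm, fixed; origin: its underside's centre, x along its length away from the robot. Pockets are 9 mm deep, floor 5 mm above the bench. The clip points along +x, pin at x -27.5 mm, jaws in a 34 mm wide pocket with room to open there, handles in a finger well 132 mm wide, from x -93.5 to -35.5 mm. The carabiner lies in the +x pocket.
- card_edge (a point): Middle of the white class card's free upright edge, on the end facing the robot, 70 mm above the bench; x points level from the edge into the card along its plane, y is square to its face, z up. The card is 148 mm long, 105 mm high and 3 mm thick and stands upright; its free edge reaches from 10 to 115 mm above the bench.
- stand: Slotted wooden block (110 x 60 x 26 mm) with the card standing in it, 0.45 kg, loose on the bench; origin at the centre of the block's underside, axes as card_edge. The card's free edge overhangs the block's end by 30 mm: it is 85 mm on the -x side of the origin.
- carabiner_center (a point): Centre of an aluminium carabiner, 100 x 58 x 10 mm, lying in the tray's far pocket. To be left alone.
- guard_case_center (a point): Centre of a shut white mouthguard case, 80 x 74 x 28 mm. To be left alone.
- jar_center (a point): Centre of a small glass jar, 58 mm across, 80 mm high. To be left alone.
- tiffin_center (a point): Centre of three stacked steel tiffin tiers with a lid, 112 mm across, 177 mm high. To be left alone.
There are look-alikes about, which are no part of the job. What is shaped like the clip but brown is not meant.

How it is judged:
By the outcome, as a careful person would: the job done as asked, in the order asked, and still so for the second after the job is handed in, while the arm keeps its last pose, push and grip.
It also fails if it takes over 42 s, if anything falls off the work surface, if the arm or the gripper's body presses on something with over 40 N, if the wrist force passes 120 N, or if a joint passes its speed limit or range.

## Working session

There is one attempt and no reset: what is moved stays moved. The work goes in short steps, Python scripts to look and compute and a tool call to move; the robot and the scene stay as the last step left them, time stands still between calls to the robot, and variables do not carry over. Pictures are saved under pics/ and viewed, and the job is handed in when it is done.

Besides the shell and the picture viewer there is one more tool, called after "Emit:" by a JSON object that holds its "method" and its "body". apply_moves: Moves the arm, as the interface text tells. Its arguments: {"type":"object","properties":{"targets":{"type":"array","items":{"type":"array","items":{"type":"array","items":{"type":"number"}}}},"force":{"type":"number"}},"required":["targets"]}

```bash
mkdir -p pics
cat > h.py <<'E'
import numpy as np,cv2
from rig import status,cams,r
from scipy.spatial.transform import Rotation as R
E
python3 - <<'E'
from h import *
for n in ("scene","top"):
    im=cams.camera(n); cv2.imwrite(f"pics/{n}0.png",im[:,:,::-1]); print(n,cams.get_calibration(n))
    for t in ("clip_grip","clip_mouth","clip","card_edge","stand","tray","carabiner_center"):
        print(t,[(np.round(d["xy"],1).tolist(),round(d["score"],2)) for d in cams.tip_of(n,t)][:4])
print(status.get_obs())
E
```

```text
scene {'fov_y': 57.50396114780862, 'cx': 322.5212977989599, 'cy': 249.9113715565061, 'eye': array([1.16168075, 0.13067058, 0.58680633]), 'orientation': array([0.48170472, 0.23148193, 0.371588  , 0.75914362])}
clip_grip [([329.6, 276.1], 0.76)]
clip_mouth [([307.9, 293.0], 0.93), ([303.6, 232.0], 0.61)]
clip [([319.2, 292.4], 0.84), ([288.8, 231.7], 0.67)]
card_edge [([559.5, 311.8], 0.95)]
stand [([527.9, 373.2], 0.91)]
tray [([307.5, 304.2], 0.87)]
carabiner_center [([292.0, 318.2], 0.68), ([560.1, 314.7], 0.59)]
top {'fov_y': 50.49037225832505, 'cx': 307.477645970449, 'cy': 242.2563072045439, 'eye': array([ 0.44401809, -0.12856958,  1.07641194]), 'orientation': array([-0.69933641, -0.0407108 ,  0.05293516,  0.71166641])}
clip_grip [([397.2, 297.2], 0.81), ([298.5, 241.6], 0.59)]
clip_mouth [([362.9, 296.8], 0.74), ([309.7, 212.5], 0.52)]
clip [([375.3, 295.5], 0.77), ([301.4, 230.8], 0.7)]
card_edge [([100.6, 256.3], 0.6)]
stand [([126.2, 222.6], 0.72)]
tray [([304.2, 213.5], 0.96), ([300.9, 231.1], 0.73)]
carabiner_center [([311.8, 189.4], 0.69)]
{'time_s': 0.8, 'joints': array([ 1.06903365e+00,  2.75850349e-01,  1.50488778e+00, -6.36147655e-05,
        1.36067435e+00, -1.21035139e-01]), 'qvel': array([ 0.00032126,  0.00207587, -0.00078502,  0.00128774,  0.00150979,
       -0.00016666]), 'tau': array([ 1.71717775e-04, -4.04388070e+01, -2.37494141e+01,  7.02365278e-02,
        2.43828865e-02, -3.59676704e-06]), 'eef_pos': array([0.21370801, 0.53382278, 0.40472623]), 'orientation': array([-1.34422243e-05,  8.28125498e-01,  5.60542728e-01,  9.43559522e-05]), 'contact_force': array([0.50837804, 0.37431233, 0.3832536 ]), 'ft_torque': array([ 0.00908905, -0.01248498, -0.04781514]), 'finger_gap': 0.09418727152893872}
```

View pics/scene0.png

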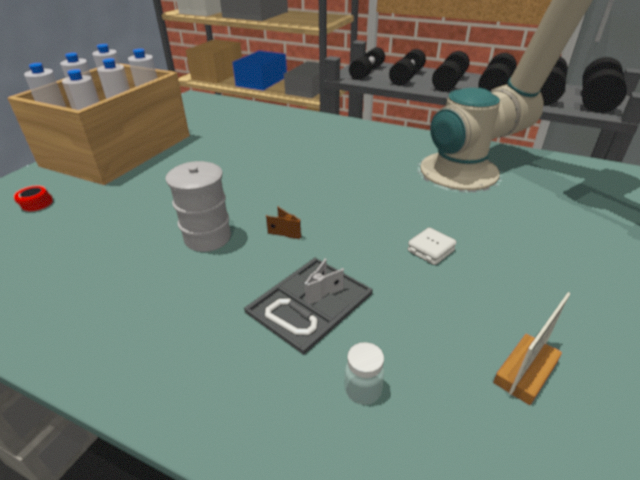

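View pics/top0.png

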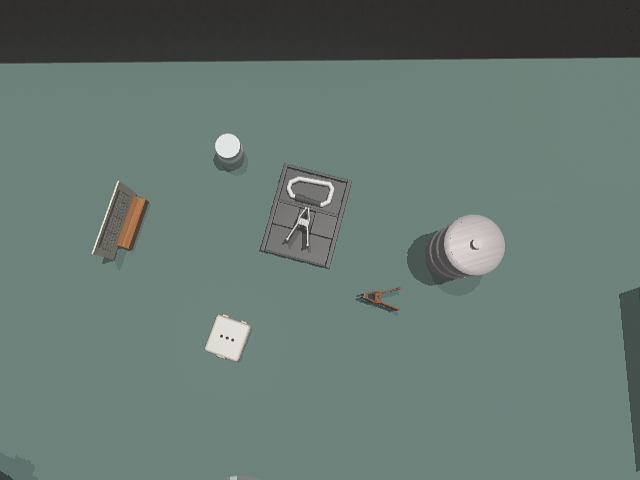

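The steel clip in the tray is at top (302,230) and scene (322,280). The look-alike is the brown clip at top (378,297) and scene (285,225). By the description I choose the steel one in the tray. Next I check it in a close crop and fit the poses.

```bash
cat >> h.py <<'E'
def proj(n,P):
    c=cams.get_calibration(n); q=c["orientation"]; Rm=R.from_quat([q[1],q[2],q[3],q[0]])
    p=Rm.inv().apply(np.atleast_2d(P)-c["eye"]); f=240/np.tan(np.radians(c["fov_y"]/2))
    return np.c_[c["cx"]+f*p[:,0]/-p[:,2], c["cy"]-f*p[:,1]/-p[:,2]]
def back(n,uv,z):
    c=cams.get_calibration(n); q=c["orientation"]; Rm=R.from_quat([q[1],q[2],q[3],q[0]]); f=240/np.tan(np.radians(c["fov_y"]/2))
    uv=np.atleast_2d(uv); d=Rm.apply(np.c_[(uv[:,0]-c["cx"])/f,-(uv[:,1]-c["cy"])/f,-np.ones(len(uv))])
    return c["eye"]+d*((z-c["eye"][2])/d[:,2])[:,None]
def tri(ps):
    A=np.zeros((3,3));b=np.zeros(3)
    for n,uv in ps:
        e=cams.get_calibration(n)["eye"]; d=back(n,uv,0)[0]-e; d/=np.linalg.norm(d); M=np.eye(3)-np.outer(d,d); A+=M;b+=M@e
    return np.linalg.solve(A,b)
E
python3 - <<'E'
from h import *
for n,t0 in (("top",None),("scene",None)):
    im=cams.camera(n)
    for t in ("tray","stand","clip","carabiner_center","guard_case_center","jar_center","tiffin_center"):
        o=cams.outline_of(n,t)
        for d in o[:2]:
            m=d["pixels"].astype(np.uint8); rr=cv2.minAreaRect(cv2.findNonZero(m)); print(n,t,round(d["score"],2),np.round(d["xy"],1),m.sum(),np.round(cv2.boxPoints(rr),1).tolist())
        if o: np.save(f"m_{n}_{t}.npy",o[0]["pixels"])
im=cv2.imread("pics/top0.png"); a=cv2.resize(im[160:275,250:400],(800,600),interpolation=cv2.INTER_CUBIC); cv2.imwrite("pics/c1.png",a)
a=cv2.resize(im[170:270,80:160],(480,600),interpolation=cv2.INTER_CUBIC); cv2.imwrite("pics/c2.png",a)
im=cv2.imread("pics/scene0.png"); a=cv2.resize(im[250:355,240:380],(800,600),interpolation=cv2.INTER_CUBIC); cv2.imwrite("pics/c3.png",a)
a=cv2.resize(im[285:405,490:580],(450,600),interpolation=cv2.INTER_CUBIC); cv2.imwrite("pics/c4.png",a)
E
```

```text
top tray 0.98 [308.4 214.4] 5467 [[259.8999938964844, 250.8000030517578], [283.20001220703125, 161.89999389648438], [351.5, 179.8000030517578], [328.20001220703125, 268.70001220703125]]
top stand 0.84 [117.4 218.1] 2439 [[91.0, 252.89999389648438], [117.0, 180.3000030517578], [152.6999969482422, 193.0], [126.80000305175781, 265.70001220703125]]
top clip 0.81 [377.7 300.5] 313 [[361.0, 287.0], [400.0, 287.0], [400.0, 311.0], [361.0, 311.0]]
top clip 0.78 [300.2 223.5] 189 [[288.6000061035156, 245.10000610351562], [290.3999938964844, 207.1999969482422], [308.79998779296875, 208.0], [307.0, 246.0]]
top carabiner_center 0.85 [311.3 184. ] 512 [[284.29998779296875, 198.6999969482422], [289.29998779296875, 173.6999969482422], [334.79998779296875, 182.8000030517578], [329.79998779296875, 207.8000030517578]]
top guard_case_center 0.85 [228.8 338. ] 1444 [[203.10000610351562, 351.0], [217.6999969482422, 311.6000061035156], [251.89999389648438, 324.29998779296875], [237.3000030517578, 363.70001220703125]]
top jar_center 0.93 [230.8 149.5] 771 [[210.0, 142.0], [234.0, 130.0], [249.3999938964843
[... 1178 characters left out ...]
000061035156]]
scene guard_case_center 0.87 [431.  249.8] 1116 [[404.20001220703125, 249.60000610351562], [418.3999938964844, 221.1999969482422], [457.6000061035156, 240.8000030517578], [443.3999938964844, 269.20001220703125]]
scene jar_center 0.57 [365.9 370.5] 2096 [[344.0, 343.0], [383.0, 343.0], [383.0, 404.0], [344.0, 404.0]]
scene tiffin_center 0.94 [200.  205.9] 4337 [[163.1999969482422, 168.5], [217.5, 154.10000610351562], [240.89999389648438, 241.8000030517578], [186.60000610351562, 256.29998779296875]]
scene tiffin_center 0.69 [324.6 286.7] 710 [[300.70001220703125, 283.8999938964844], [341.0, 265.6000061035156], [349.6000061035156, 284.5], [309.29998779296875, 302.79998779296875]]
```

View pics/c1.png

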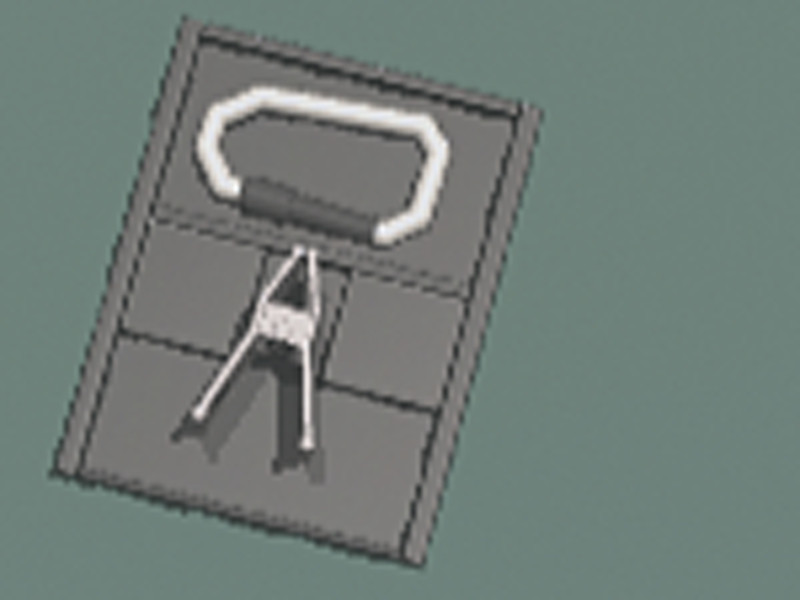

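View pics/c2.png

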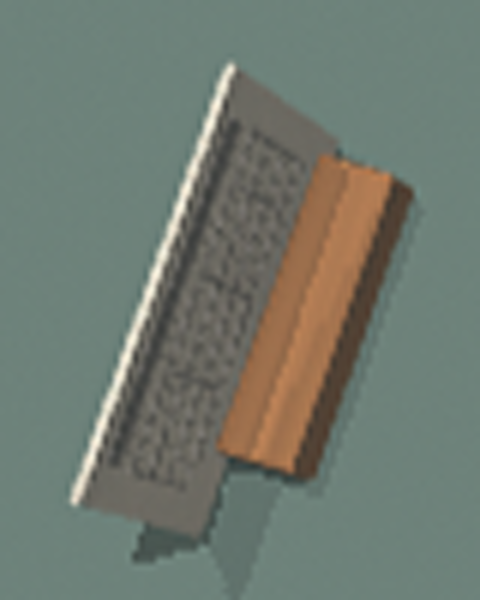

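View pics/c3.png

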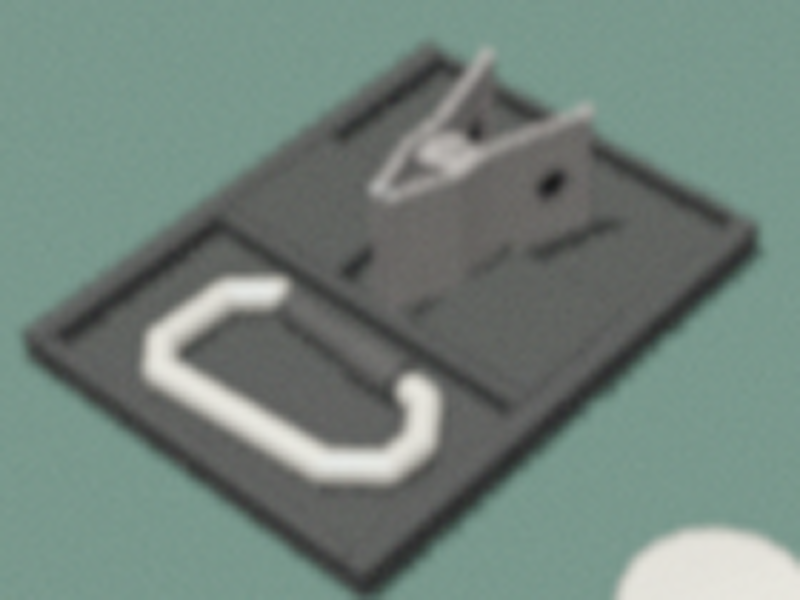

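View pics/c4.png

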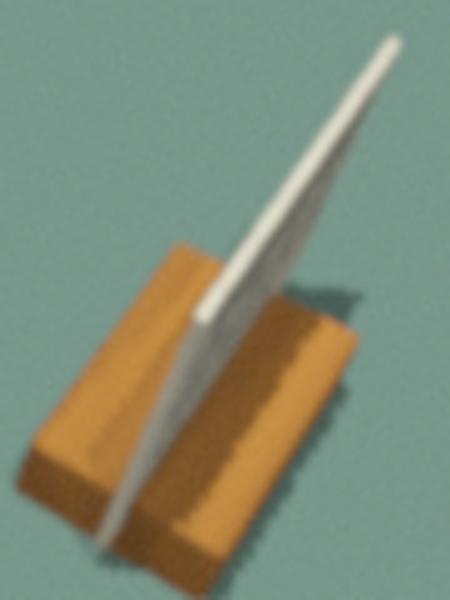

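Crop: the steel clip is a light V with its handle ends at top-image (287.5,239.2) and (307.6,244.9) and its lips at about (307,207.7), pointing at the carabiner. The card's top edge runs from (93,253) at the robot-facing end to (118.7,181).

Run:
```python
from h import *
T=lambda p,x0,y0,s,t:(x0+p[0]/s,y0+p[1]/t)
t1=lambda p:T((p[0],p[1]),250,160,5.333,5.217)
s3=lambda p:T(p,240,250,5.714,5.714)
t2=lambda p:T(p,80,170,6,6); s4=lambda p:T(p,490,285,5,5)
def show(nm,ps,z):
    print(nm,[np.round(back(n,uv,z)[0],4).tolist() for n,uv in ps],'tri',np.round(tri(ps),4) if len(ps)>1 else '')
def side(a):return a
# clip: left handle (+y) is image-left in top
show('handle L top',[('top',t1((200,413))),('scene',s3((590,108)))],.055)
show('handle R top',[('top',t1((307,443))),('scene',s3((488,52)))],.055)
show('lips',[('top',t1((306,249))),('scene',s3((379,190)))],.055)
# tray corners
for nm,a,b in (('far L',(190,22),(372,590)),('far R',(540,108),(30,345)),('near L',(55,475),(757,245)),('near R',(425,565),(432,45))):
    show('tray '+nm,[('top',t1(a)),('scene',s3(b))],.014)
show('card near top',[('top',t2((78,500))),('scene',s4((395,42)))],.115)
show('card far top',[('top',t2((232,66))),('scene',s4((203,315)))],.115)
show('card near bot',[('top',t2((205,535)))],.01)
show('block nearR top',[('top',t2((300,475)))],.026)
show('block farR top',[('top',t2((412,188))),('scene',s4((220,560)))],.026)
```

```text
handle L top [[0.587, -0.1072, 0.055], [0.5855, -0.1038, 0.055]] tri [ 0.5863 -0.1055  0.0552]
handle R top [[0.5746, -0.1476, 0.055], [0.5734, -0.1463, 0.055]] tri [ 0.5742 -0.1468  0.0555]
lips [[0.6512, -0.1487, 0.055], [0.6499, -0.1483, 0.055]] tri [ 0.6509 -0.1482  0.0558]
tray far L [[0.7554, -0.1045, 0.014], [0.7617, -0.0947, 0.014]] tri [ 0.7566 -0.1013  0.0052]
tray far R [[0.7171, -0.2446, 0.014], [0.7217, -0.2369, 0.014]] tri [ 0.7175 -0.2433  0.0077]
tray near L [[0.5685, -0.049, 0.014], [0.5817, -0.0445, 0.014]] tri [ 0.5699 -0.0481  0.0023]
tray near R [[0.5297, -0.1938, 0.014], [0.533, -0.1878, 0.014]] tri [ 0.5292 -0.192   0.01  ]
card near top [[0.5576, 0.2588, 0.115], [0.557, 0.2615, 0.115]] tri [0.5576 0.2602 0.1149]
card far top [[0.697, 0.2149, 0.115], [0.6948, 0.2177, 0.115]] tri [0.6966 0.216  0.1162]
card near bot [[0.557, 0.2567, 0.01]] tri 
block nearR top [[0.5755, 0.219, 0.026]] tri 
block farR top [[0.6758, 0.1829, 0.026], [0.6997, 0.2467, 0.026]] tri [ 0.6822  0.2232 -0.0061]
```

Emit:
{"method": "apply_moves", "body": {"targets": [[[0.5, 1.9, -3.4, 0, 0.02], [0.5, 1.9, -3.4, 0, 0.02], [0.5, 1.9, -3.4, 0, 0.02], [0.5, 1.9, -3.4, 0, 0.02], [0.5, 1.9, -3.4, 0, 0.025]]], "force": 15}}

```text
time_s: 2.02
eef_pos: [0.3091, 0.3623, 0.4048]
orientation: [0.0, 0.797, 0.604, 0.0]
contact_force: [-0.1, -0.2, -0.2]
finger_gap: 0.0709
```

Emit:
{"method": "apply_moves", "body": {"targets": [[[0.5, 1.9, -3.4, 0, 0], [0.5, 1.9, -3.4, 0, 0], [0.5, 1.9, -3.4, 0, 0], [0.5, 1.9, -3.4, 0, 0], [0.5, 1.9, -3.4, 0, 0]]]}}

```text
time_s: 2.43
eef_pos: [0.4041, 0.192, 0.405]
orientation: [0.0, 0.798, 0.603, 0.001]
contact_force: [0.3, -0.1, -0.0]
finger_gap: 0.0703
```

Emit:
{"method": "apply_moves", "body": {"targets": [[[0.5, 1.9, -3.4, 0, 0], [0.5, 1.9, -3.4, 0, 0], [0.5, 1.9, -3.4, 0, 0], [0.5, 1.9, -3.4, 0, 0], [0.5, 1.9, -3.4, 0, 0]]]}}

```text
time_s: 2.85
eef_pos: [0.4992, 0.0219, 0.405]
orientation: [0.0, 0.798, 0.603, 0.0]
contact_force: [1.2, 0.4, -0.4]
finger_gap: 0.0706
```

```bash
cat >> h.py <<'E'
def st():
    o=status.get_obs(); q=o["orientation"]; Rm=R.from_quat([q[1],q[2],q[3],q[0]]).as_matrix()
    print("t",round(o["time_s"],2),"tcp",np.round(o["eef_pos"],4),"grasp",np.round(o["eef_pos"]+.18*Rm[:,2],4),"clipyaw",round(np.arctan2(Rm[1,0],Rm[0,0])-np.pi/2,4),"gap",round(o["finger_gap"],4),"F",np.round(o["contact_force"],1),"j",np.round(o["joints"],2))
E
python3 -c "
from h import *
st()"
```

```text
t 2.85 tcp [0.4992 0.0219 0.405 ] grasp [0.4993 0.0219 0.225 ] clipyaw -0.2762 gap 0.0706 F [ 1.2  0.4 -0.4] j [-0.1   0.16  1.66  0.    1.32 -1.39]
```

Emit:
{"method": "apply_moves", "body": {"targets": [[[0.5, 1.9, -3.3, 0, 0], [0.5, 1.9, -3.3, 0, 0], [0.5, 1.9, -3.3, 0, 0], [0.5, 1.9, -3.3, 0, 0], [0.5, 1.0, -1.9, -1.5, 0]]]}}

```text
time_s: 3.27
eef_pos: [0.5872, -0.1311, 0.392]
orientation: [0.004, 0.798, 0.602, 0.002]
contact_force: [0.8, 0.6, 0.4]
finger_gap: 0.0702
```

Emit:
{"method": "apply_moves", "body": {"targets": [[[0.5, 0, 0, -3.5, 0], [0.5, 0, 0, -3.5, 0], [0.5, 0, 0, -3.0, 0], [0.5, 0, 0, -2.0, 0], [0.5, 0, 0, 0, 0]]]}}

```text
time_s: 3.68
eef_pos: [0.583, -0.1268, 0.2649]
orientation: [-0.004, 0.798, 0.603, -0.003]
contact_force: [-0.9, 0.2, -0.6]
finger_gap: 0.0702
```

Run:
```python
from h import *
st()
im=cams.camera("top"); cv2.imwrite("pics/t5.png",cv2.resize(im[160:275,250:400,::-1],(800,600),interpolation=cv2.INTER_CUBIC))
im=cams.camera("scene"); cv2.imwrite("pics/s5.png",cv2.resize(im[205:355,220:420,::-1],(800,600),interpolation=cv2.INTER_CUBIC))
```

```text
t 3.68 tcp [ 0.583  -0.1268  0.2649] grasp [ 0.5813 -0.1262  0.0849] clipyaw -0.2762 gap 0.0702 F [-0.9  0.2 -0.6] j [-0.33  0.42  1.66  0.    1.08 -1.63]
```

View pics/s5.png

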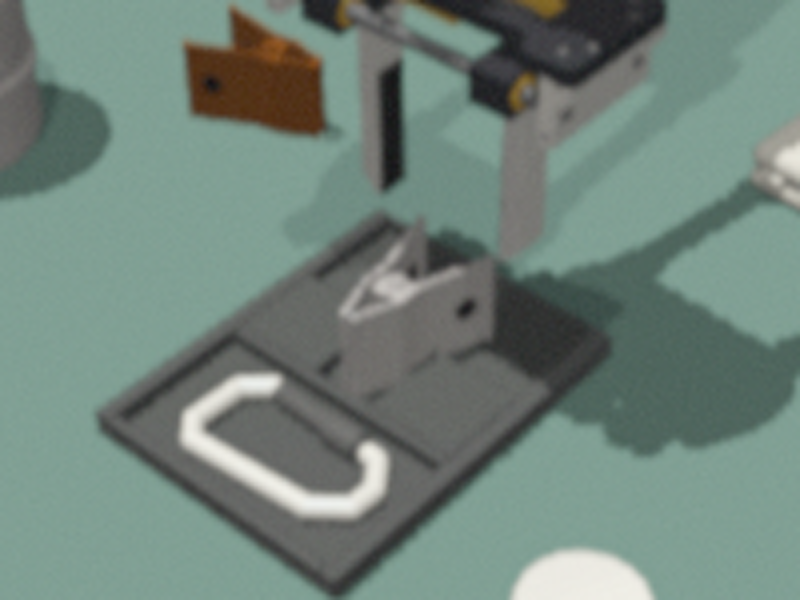

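View pics/t5.png

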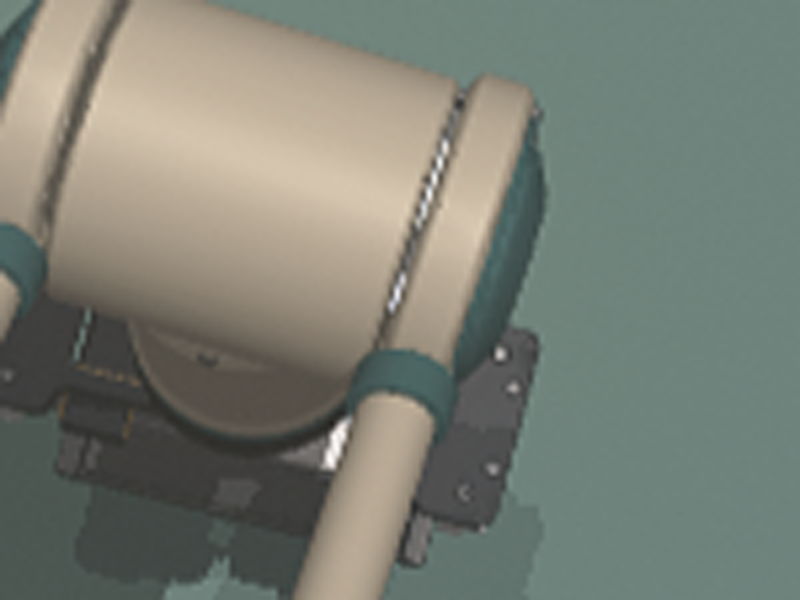

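The scene view shows the fingers straddling the clip's handles, above and behind them, with the right clip (steel, in the tray) targeted.

Emit:
{"method": "apply_moves", "body": {"targets": [[[0.5, 0.1, -0.2, 0, 0], [0.5, 0, 0, 0, 0], [0.5, 0, 0, 0, 0], [0.5, 0, 0, 0, 0]]]}}

```text
time_s: 4.12
eef_pos: [0.5861, -0.1293, 0.2711]
orientation: [0.001, 0.798, 0.603, 0.001]
contact_force: [0.4, 0.3, 0.6]
finger_gap: 0.0708
```

```bash
python3 -c "
from h import *
st()"
```

```text
t 4.12 tcp [ 0.5861 -0.1293  0.2711] grasp [ 0.5865 -0.1294  0.0911] clipyaw -0.2758 gap 0.0708 F [0.4 0.3 0.6] j [-0.33  0.41  1.65  0.    1.08 -1.63]
```

Emit:
{"method": "apply_moves", "body": {"targets": [[[0.5, 0, 0, -1.5, 0], [0.5, 0, 0, -1.5, 0], [0.5, 0, 0, -1.5, 0], [0.5, 0, 0, -1.0, 0], [0.5, 0, 0, -0.5, 0]]]}}

```text
time_s: 4.53
eef_pos: [0.5854, -0.129, 0.2088]
orientation: [-0.001, 0.798, 0.603, -0.0]
contact_force: [-0.4, 1.1, -0.8]
finger_gap: 0.0705
```

Emit:
{"method": "apply_moves", "body": {"targets": [[[0.5, 0, 0, 0, 0], [0.5, 0, 0, 0, 0], [0.5, 0, 0, 0, 0]]]}}

```text
time_s: 4.78
eef_pos: [0.5861, -0.1293, 0.2105]
orientation: [0.001, 0.798, 0.603, 0.0]
contact_force: [-0.0, -0.4, -0.2]
finger_gap: 0.0705
```

Run:
```python
from h import *
st()
im=cams.camera("scene"); cv2.imwrite("pics/s6.png",cv2.resize(im[205:355,220:420,::-1],(800,600),interpolation=cv2.INTER_CUBIC))
```

```text
t 4.78 tcp [ 0.5861 -0.1293  0.2105] grasp [ 0.5864 -0.1294  0.0305] clipyaw -0.2758 gap 0.0705 F [-0.  -0.4 -0.2] j [-0.33  0.48  1.72  0.    0.95 -1.63]
```

View pics/s6.png

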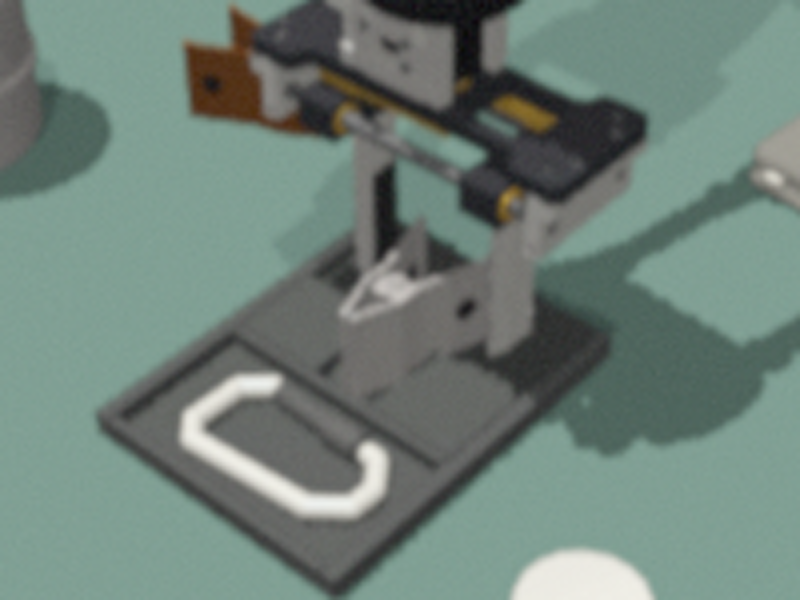

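The fingers stand one on each side of the handle ends, clear of the tray walls, so I close.

Emit:
{"method": "apply_moves", "body": {"targets": [[[-1, 0, 0, 0, 0], [-1, 0, 0, 0, 0], [-1, 0, 0, 0, 0], [-1, 0, 0, 0, 0], [-1, 0, 0, 0, 0]]], "force": 18}}

```text
time_s: 5.25
eef_pos: [0.5857, -0.1291, 0.2099]
orientation: [-0.0, 0.798, 0.603, 0.0]
contact_force: [-0.5, 0.6, 2.0]
finger_gap: 0.0406
```

Emit:
{"method": "apply_moves", "body": {"targets": [[[-1, 0, 0, 0, 0], [-1, 0, 0, 0, 0], [-1, 0, 0, 0, 0], [-1, 0, 0, 0, 0], [-1, 0, 0, 0, 0]]]}}

```text
time_s: 5.67
eef_pos: [0.5858, -0.1292, 0.21]
orientation: [0.0, 0.798, 0.603, 0.0]
contact_force: [0.1, 0.5, 2.8]
finger_gap: 0.0228
```

Run:
```python
from h import *
st()
im=cams.camera("scene"); cv2.imwrite("pics/s7.png",cv2.resize(im[205:355,220:420,::-1],(800,600),interpolation=cv2.INTER_CUBIC))
```

```text
t 5.67 tcp [ 0.5858 -0.1292  0.21  ] grasp [ 0.5859 -0.1292  0.03  ] clipyaw -0.2758 gap 0.0228 F [0.1 0.5 2.8] j [-0.33  0.48  1.72  0.    0.95 -1.63]
```

View pics/s7.png

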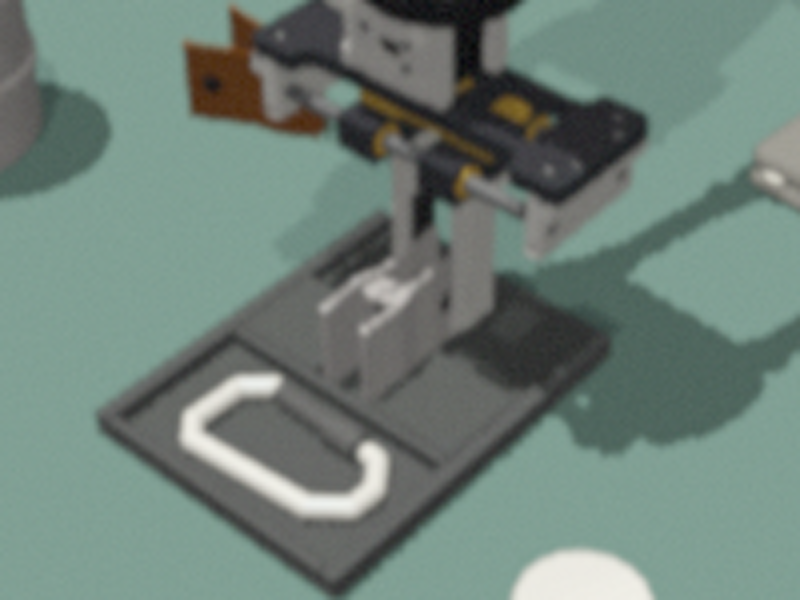

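Gap 22.8 mm means fully open (the jaws gape about 20 mm). Lift.

Emit:
{"method": "apply_moves", "body": {"targets": [[[-1, 0, 0, 0.5, 0], [-1, 0, 0, 1.0, 0], [-1, 0, 0, 2.0, 0], [-1, 0, 0, 2.5, 0], [-1, 0, 0, 2.0, 0]]]}}

```text
time_s: 6.13
eef_pos: [0.5857, -0.1292, 0.2913]
orientation: [0.0, 0.798, 0.603, 0.0]
contact_force: [0.4, -0.3, -0.5]
finger_gap: 0.0229
```

Emit:
{"method": "apply_moves", "body": {"targets": [[[-1, -1.5, 0, 0.5, 0], [-1, -2, 1, 0, -0.01], [-1, -2, 2, 0, -0.01], [-1, -2, 2.5, 0, -0.01], [-1, -2, 2.5, 0, 0]]]}}

```text
time_s: 6.55
eef_pos: [0.4897, -0.0488, 0.2952]
orientation: [0.0, 0.807, 0.59, 0.0]
contact_force: [-0.1, 0.6, 0.0]
finger_gap: 0.0229
```

Run:
```python
from h import *
st()
for n in ("scene","top"):
    im=cams.camera(n); cv2.imwrite(f"pics/{n}8.png",im[:,:,::-1])
```

```text
t 6.55 tcp [ 0.4897 -0.0488  0.2952] grasp [ 0.4898 -0.0488  0.1152] clipyaw -0.3076 gap 0.0229 F [-0.1  0.6  0. ] j [-0.24  0.24  1.85  0.    1.05 -1.5 ]
```

View pics/scene8.png

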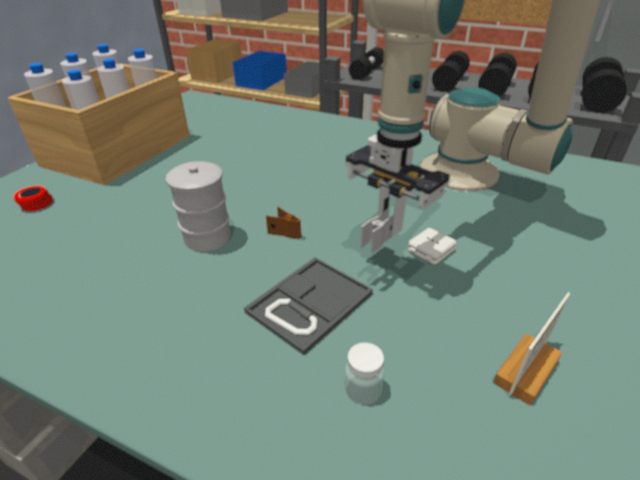

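View pics/top8.png

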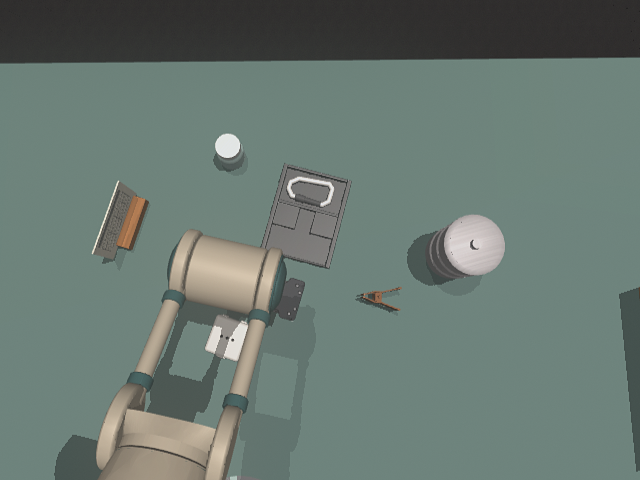

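The clip is out of the tray at scene (380,232) and held open. The tray and the other things haven't moved. Next I carry it to a point short of the card edge.

Emit:
{"method": "apply_moves", "body": {"targets": [[[-1, -1, 2.5, 0, 0], [-1, -1, 3.5, 0, 0], [-1, -1, 3.5, 0, 0], [-1, -1, 3.5, 0, 0], [-1, -0.7, 3.5, 0, 0]]]}}

```text
time_s: 7.07
eef_pos: [0.4432, 0.1169, 0.2953]
orientation: [0.0, 0.807, 0.591, 0.0]
contact_force: [1.3, 0.0, -0.8]
finger_gap: 0.0227
```

Emit:
{"method": "apply_moves", "body": {"targets": [[[-1, 0, 3.5, 0, 0], [-1, 0, 3.5, -0.5, 0], [-1, 0, 3.5, -1, 0], [-1, 0, 3.5, -1, 0], [-1, 0, 3.5, -1, 0]]]}}

```text
time_s: 7.48
eef_pos: [0.4442, 0.2926, 0.26]
orientation: [0.0, 0.806, 0.591, 0.001]
contact_force: [0.5, -0.8, -1.0]
finger_gap: 0.0225
```

Emit:
{"method": "apply_moves", "body": {"targets": [[[-1, 0, 0.5, -0.5, 0], [-1, 0, 0, -0.5, 0], [-1, 0, 0, 0, 0], [-1, 0, 0, 0, 0]]]}}

```text
time_s: 7.82
eef_pos: [0.4438, 0.2947, 0.2496]
orientation: [0.0, 0.807, 0.591, -0.001]
contact_force: [-0.2, 0.1, -0.1]
finger_gap: 0.0225
```

Run:
```python
from h import *
st()
for n in ("scene","top"):
    im=cams.camera(n); cv2.imwrite(f"pics/{n}9.png",im[:,:,::-1])
    for t in ("clip_grip","clip_mouth","clip","card_edge","stand"):
        print(n,t,[(np.round(d["xy"],1).tolist(),round(d["score"],2)) for d in cams.tip_of(n,t)][:4])
    a,b,c,d=(490,620,240,410) if n=="scene" else (60,190,170,340)
    cv2.imwrite(f"pics/{n}9c.png",cv2.resize(im[c:d,a:b,::-1],(459,600),interpolation=cv2.INTER_CUBIC))
```

```text
t 7.82 tcp [0.4438 0.2947 0.2496] grasp [0.4437 0.2946 0.0696] clipyaw -0.3065 gap 0.0225 F [-0.2  0.1 -0.1] j [ 0.46  0.35  1.82 -0.    0.97 -0.81]
scene clip_grip [([274.3, 220.9], 0.66), ([577.7, 278.5], 0.65)]
scene clip_mouth [([302.9, 228.0], 0.8), ([568.9, 297.2], 0.55), ([430.3, 246.6], 0.35)]
scene clip [([570.4, 296.5], 0.85), ([289.1, 231.1], 0.76)]
scene card_edge [([560.5, 312.3], 0.93)]
scene stand [([527.7, 369.9], 0.76)]
top clip_grip [([397.7, 297.1], 0.68), ([85.3, 315.9], 0.6), ([227.4, 338.4], 0.48)]
top clip_mouth [([96.3, 278.9], 0.71), ([362.9, 295.3], 0.5)]
top clip [([93.7, 298.1], 0.71), ([378.1, 296.7], 0.62)]
top card_edge [([100.4, 256.8], 0.61), ([81.6, 311.3], 0.56)]
top stand []
```

View pics/scene9.png

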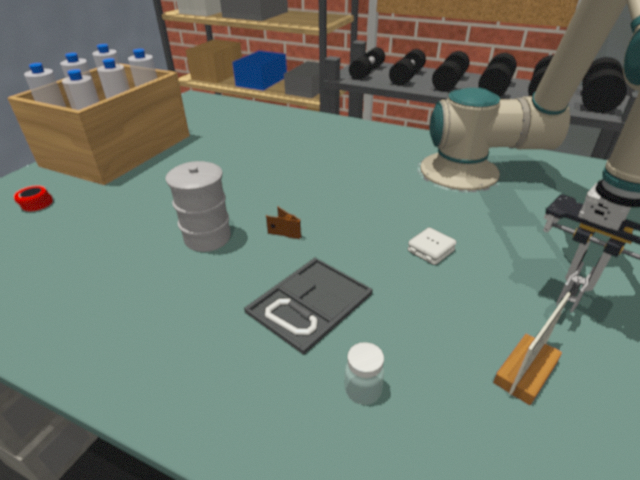

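View pics/top9.png

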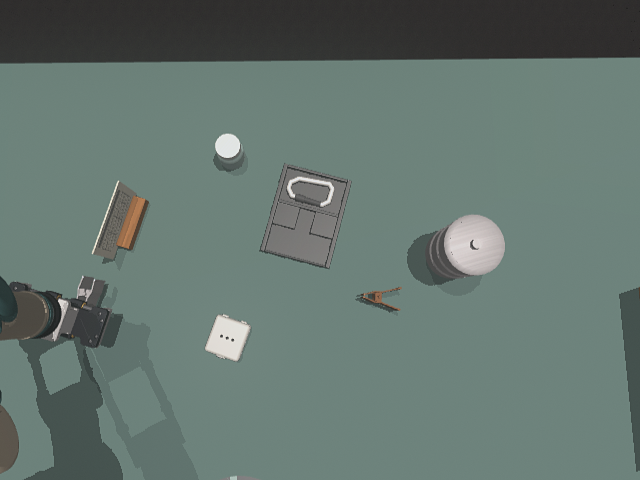

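View pics/scene9c.png

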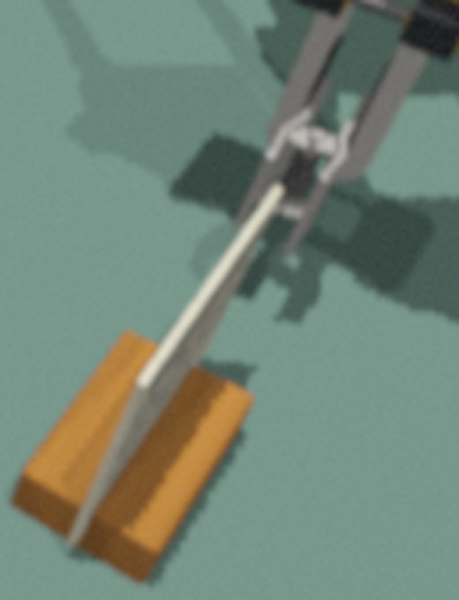

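View pics/top9c.png

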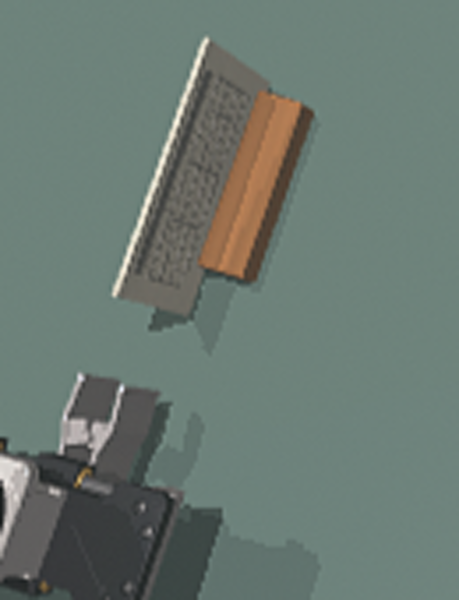

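Run:
```python
from h import *
t=lambda x,y:('top',(60+x/3.53,170+y/3.53)); s=lambda x,y:('scene',(490+x/3.53,240+y/3.53))
L=[];z=.095
for a,b in ((t(81,375),s(325,180)),(t(123,386),s(270,157))):
    print([np.round(back(*q,z)[0],4) for q in (a,b)],np.round(tri([a,b]),4)); L.append((back(*a,z)[0],back(*b,z)[0],tri([a,b])))
N=[(back(*a,.115)[0],back(*b,.115)[0],tri([a,b])) for a,b in ((t(117,295),s(278,188)),(t(207,39),s(145,382)))]
for k,n in enumerate(("top","scene","tri")):
    m=(L[0][k]+L[1][k])/2; e=N[0][k]; d=N[1][k]-N[0][k]; yaw=np.arctan2(d[1],d[0])
    d=np.array([np.cos(-.308),np.sin(-.308)]); nn=np.array([-d[1],d[0]])
    v=e[:2]-m[:2]; print(n,'mouth',np.round(m,4),'edge',np.round(e,4),'cardyaw',round(yaw,3),'ahead',round(v@d,4),'side',round(v@nn,4))
g=np.array([.4437,.2946]); print('nominal mouth',g+.067*d)
```

```text
[array([0.5161, 0.2843, 0.095 ]), array([0.5163, 0.2859, 0.095 ])] [0.5161 0.2853 0.0946]
[array([0.5098, 0.2615, 0.095 ]), array([0.51  , 0.2627, 0.095 ])] [0.5098 0.2622 0.0946]
top mouth [0.513  0.2729 0.095 ] edge [0.5571 0.2585 0.115 ] cardyaw -0.302 ahead 0.0465 side -0.0003
scene mouth [0.5132 0.2743 0.095 ] edge [0.5568 0.2611 0.115 ] cardyaw -0.301 ahead 0.0456 side 0.0007
tri mouth [0.513  0.2738 0.0946] edge [0.5571 0.2599 0.1147] cardyaw -0.303 ahead 0.0463 side 0.0002
nominal mouth [0.5075471  0.27428872]
```

The mouth lines up with the card edge in both cameras. It is within 1 mm sideways, with 46 mm left to the edge. I advance about 61 mm so that the edge sits about 15 mm inside.

Emit:
{"method": "apply_moves", "body": {"targets": [[[-1, 0.5, -0.15, 0, 0], [-1, 0.7, -0.22, 0, 0], [-1, 0.7, -0.22, 0, 0], [-1, 0.7, -0.22, 0, 0], [-1, 0.7, -0.22, 0, 0]]]}}

```text
time_s: 8.83
eef_pos: [0.4778, 0.2852, 0.2497]
orientation: [0.0, 0.807, 0.591, 0.0]
contact_force: [-0.5, -0.2, -1.2]
finger_gap: 0.0225
```

Emit:
{"method": "apply_moves", "body": {"targets": [[[-1, 0.7, -0.22, 0, 0], [-1, 0.7, -0.22, 0, 0], [-1, 0.6, -0.19, 0, 0], [-1, 0.4, -0.13, 0, 0], [-1, 0.2, -0.06, 0, 0]]]}}

```text
time_s: 9.25
eef_pos: [0.5035, 0.2771, 0.2496]
orientation: [0.0, 0.807, 0.591, 0.0]
contact_force: [-0.2, 0.4, -1.6]
finger_gap: 0.0222
```

Emit:
{"method": "apply_moves", "body": {"targets": [[[-1, 0, 0, 0, 0], [-1, 0, 0, 0, 0], [-1, 0, 0, 0, 0], [-1, 0, 0, 0, 0], [-1, 0, 0, 0, 0]]]}}

```text
time_s: 9.67
eef_pos: [0.5024, 0.2774, 0.2498]
orientation: [-0.0, 0.806, 0.591, -0.0]
contact_force: [-0.0, -0.4, -0.6]
finger_gap: 0.0226
```

Run:
```python
from h import *
st()
for n in ("scene","top"):
    im=cams.camera(n); cv2.imwrite(f"pics/{n}10.png",im[:,:,::-1])
    a,b,c,d=(510,600,270,388) if n=="scene" else (70,160,170,288)
    cv2.imwrite(f"pics/{n}10c.png",cv2.resize(im[c:d,a:b,::-1],(450,590),interpolation=cv2.INTER_CUBIC))
```

```text
t 9.67 tcp [0.5024 0.2774 0.2498] grasp [0.5024 0.2775 0.0698] clipyaw -0.3054 gap 0.0226 F [-0.  -0.4 -0.6] j [ 0.38  0.4   1.73  0.    1.01 -0.88]
```

View pics/scene10c.png

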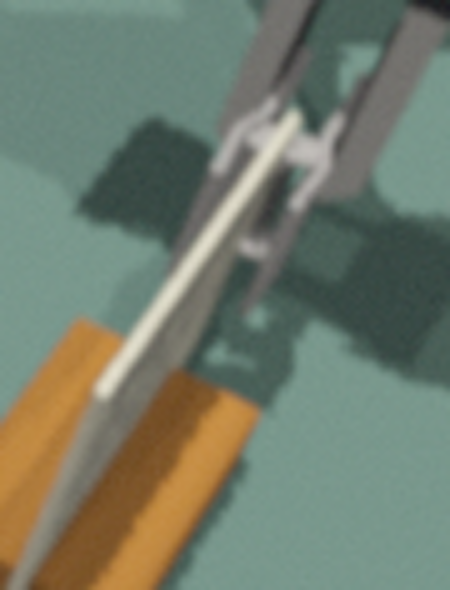

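View pics/top10c.png

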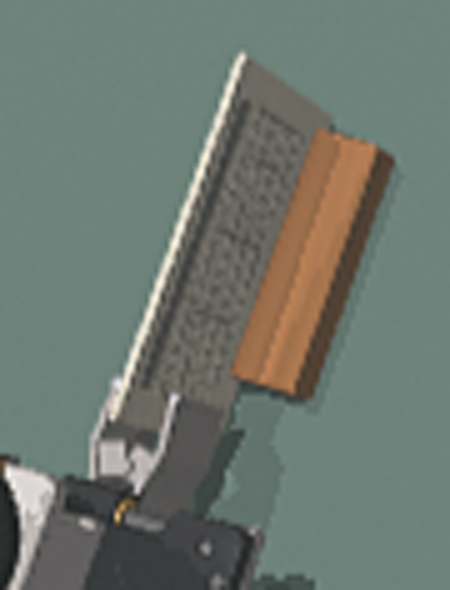

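View pics/scene10.png

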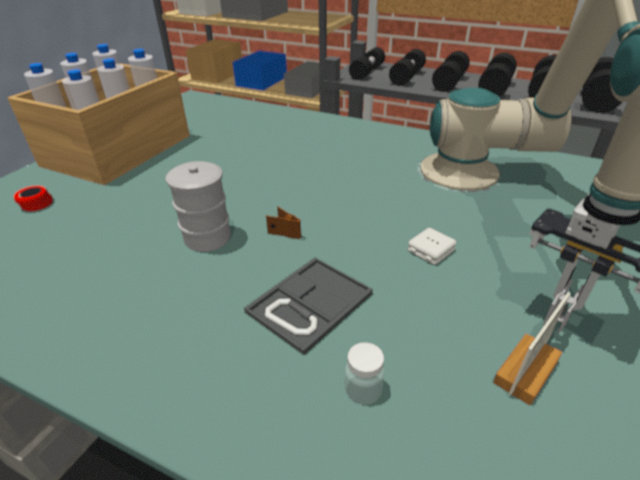

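Run:
```python
from h import *
t=lambda x,y:('top',(70+x/5,170+y/5)); s=lambda x,y:('scene',(510+x/5,270+y/5))
z=.095; d=np.array([np.cos(-.304),np.sin(-.304)]); nn=np.array([-d[1],d[0]])
for n,l,r_,e in (("top",t(117,380),t(177,395),t(112,417)),("scene",s(297,210),s(217,170),s(296,113))):
    A=back(*l,z)[0];B=back(*r_,z)[0];m=(A+B)/2;E=back(*e,.115)[0];v=(E-m)[:2]
    print(n,'mouth',np.round(m,4),'edge',np.round(E,4),'inside',round(-v@d,4),'side',round(v@nn,4),'left clr',round((A-E)[:2]@nn,4),'right',round((E-B)[:2]@nn,4))
```

```text
top mouth [0.5711 0.255  0.095 ] edge [0.5575 0.2599 0.115 ] inside 0.0144 side 0.0006 left clr 0.0114 right 0.0126
scene mouth [0.5718 0.2572 0.095 ] edge [0.5549 0.2617 0.115 ] inside 0.0174 side -0.0008 left clr 0.013 right 0.0115
```

Run:
```python
from h import *
st(); r.close_job()
```

```text
t 9.77 tcp [0.5025 0.2774 0.2497] grasp [0.5025 0.2774 0.0697] clipyaw -0.3056 gap 0.0224 F [-0.3 -0.3 -1.3] j [ 0.38  0.4   1.73  0.    1.01 -0.88]
the job is handed in; nothing more can be done
```

I lifted the steel clip out of the tray by its handles and squeezed it fully open. Its mouth now sits over the card's robot-facing edge, and I handed the job in at 9.8 s still holding it open.

**Opening:** the finger gap was 22.4 mm at an 18 N grip, which matches the 23 mm given for fully open.

**Position over the card:**
- The card edge is 14 mm inside the lips by the top camera and 17 mm by the scene camera, out of 26 mm clear depth.
- The edge is within 1 mm of the mouth's centre, with about 11 mm from the card's centre line to each lip.
- The gripper is at 70 mm height. The clip's yaw, taken from the gripper, is -0.306 rad against about -0.303 measured for the card.

**Contact:** I saw no sign of touching. The wrist force stayed at about 1 N, and in the last pictures the card block, carabiner, mouthguard case, jar and tiffin tiers look unmoved.

**Disagreements between checks:**
- The two cameras differ by about 3 mm on insertion depth and by 2 mm sideways in absolute position.
- The clip sits about 5 mm further forward in the fingers than nominal. I corrected for this before the final approach.

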